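# Find and mark the high spot of an out-of-round wheel

### The arm

A 6-joint arm with a two-finger parallel gripper is mounted at the origin on the work surface. World frame = base frame: x ahead of the robot, y to its left, z up, the work surface at z = 0. Lengths are in m, angles in rad, forces in N, time in s.
With the tool pointing down it reaches from about 0.325 to 0.775 m from the base axis. Payload 5.5 kg.
Tool frame: the origin (TCP) lies at the very end of the fingers, on their centre line; the grasp point (between the pads) lies 19 mm behind it; z points along the fingers, y is the line along which they close (so a half turn about z gives the same grasp; the last joint's range is limited). The gripper opens to 85 mm and grips with 20 to 120 N. Pads are 22 mm wide; open, the fingers measure 114 mm over their backs; the gripper's body (76 mm by 85 mm) begins 54 mm behind the grasp point. The pads swing forward as they close: fully open they stand 13 mm farther back than shut.
Start: joints at [-1.27, 0.091, 1.231, -0, 1.82, -0.057], TCP at [0.21, -0.562, 0.231] pointing down, gripper open.
Joint ranges: [-2.87, 2.87], [-0.86, 2.18], [0.17, 2.46], [-1.51, 4.65], [0.06, 2.69], [-2.65, 2.65]. Speed limits (rad/s): [2.57, 2.57, 3.01, 3.14, 3.14, 3.14].

### API

Orientations are given as a unit quaternion [x, y, z, w].
In Python, from bench import * gives the robot as it stands. Calls block until the motion is done:
- movep(position, orientation): joint-space move of the TCP to a pose.
- line_to(position, frame=None, rate=0.15, max_force=None): straight line of the TCP; frame=None keeps the orientation; rate is the mean speed in m/s. With max_force (N) it stops when the force on the tool has changed by that much, and returns True; else False.
- set_joints(angles): joint-space move.
- gripper_to(opening, newtons=None): finger opening in m; newtons is the grip in N (None keeps the last); returns when the fingers have stopped.
- hold(seconds).
- solve_ik(position, orientation): joint angles nearest the present ones, or None.
- read_state(): the state.
- get_image(name): name is "scene" or "top" or "wrist"; returns (picture, depth): 400x640x3 uint8, blue, green, red; 400x640 float32, m along the optical axis (not along the pixel's ray), 0 where there is no reading.
- get_calibration(name): a dict with "fx", "fy", "cx", "cy" (pixels), "extrinsics" (4x4, takes a point from camera to world coordinates). Camera axes: x right, y down, z forward; pixel columns grow to the right and rows downward; lengths in m; the calibration is good to about 2 mm. The wrist camera is an equidistant fisheye: a pixel r from the principal point sees the ray r / f radians off the axis. A picture is of the moment at which its call begins: read the wrist's pose just before it. get_calibration takes no time and is no camera call; for the wrist camera it gives the pose at the moment of the call.
A pose or a line that the arm cannot do raises IKError and nothing moves.
- close_job(): hands the job in; it is judged then, once.
The state is a dict: "t": time; "joint_pos": joint angles; "joint_velocities": joint speeds; "joint_efforts": joint torques, N m; "eef_pos": TCP position; "eef_rot": TCP orientation; "contact_force": force on the tool from outside, world axes, zero at the start; "ft_torque": the same for the moment, N m; "opening": finger opening in m; "gripper_force": force on a finger pad.
Only numpy, scipy, OpenCV 4.12 (cv2) and the standard library are available. Lean on these libraries where they do the work, as an engineer would, in place of code of your own. Each camera call takes 0.05 s, during which the arm holds its last target. There are 200 camera calls.

### The job

Push the pupil's wooden wheel round slowly and lightly by its crank peg (up to a whole turn or more) to find where its rim stands out farthest against the spring feeler; there is also a lesser bump. Stop it with the highest spot at the feeler and let go, then press the black marking plunger fully down there, gently, and release it, so that the wheel is left standing at its high spot. Mark nowhere else, do not touch the feeler, do not lean hard on anything, and leave the other things where they are.

Things in the scene. Friction and masses are not known exactly. Their poses are not given: they have to be found in the camera images.
- jig: Fixed jig: plywood board x -120 to 120, y -120 to 200, 18 thick, about its origin, which lies under the board on the wheel's upright spindle; z up, y from spindle to feeler. The flat plywood wheel, 200 across, lies 26 to 44 above the desk. An aluminium block (50 wide, y 125 to 161, 52 high) carries a bridge 16 wide over the rim (y 83 to 161, 55 to 65 above the desk).
- crank: Crank bar clamped on the wheel, 26 wide, top 50 above the desk, 20 behind to 65 ahead of the axis; nut on the axis 22 across, up to 57. Origin on the spindle at desk height, x towards the peg: its yaw is the wheel's angle. Turns endlessly either way, stays where left. Push on the peg: about 1 N on round rim, rising to 3 or 4 N up the lesser bump and 5 N or more up the high spot, falling away past the top; over 20 N or over 2 rad/s is rough.
- peg_top (a point): Centre of the top of the crank's upright wooden peg, a freely spinning sleeve 16 in diameter, 50 from the axis, 51 to 96 above the desk; the wheel is pushed by it. The rim has a high spot (about 3 proud, 30 degrees to either side of its top) and a lesser bump (1.7 proud); where they lie relative to the peg differs each time and is not marked (the six dark dots mean nothing).
- feeler: Steel spring feeler: rod 8 thick along the jig's y, 35 above the desk, its ball tip (10 across) pressed on the rim, a collar 20 across at its tail 86 behind. Origin: centre of the ball, on the jig's y axis, 104.8 from the spindle where the rim is round, 106.5 at the lesser bump, 107.9 at the high spot. Spring 2 N per mm. Not to be touched.
- marker (a joint): Travel of the marking plunger, m: 0 up, 0.007 fully down on the rim. A spring returns it; it takes about 2 N to start and 5.5 N to be fully down, where it meets a hard stop.
- marker_top (a point): Centre of the top of the plunger's black plastic cap, 24 in diameter, on the bridge over the wheel's rim, 94 from the spindle axis straight towards the feeler. It is 86 above the desk when up, 79 when fully down; it is pressed straight down.
- sharpener: Bystander: metal pencil sharpener, 26 x 18 x 14, on the jig's board; origin under its centre.
- screw_pot: Bystander: little white plastic pot, 36 across, 24 high, on the jig's board; origin under its centre.
- mug: Bystander: plastic mug, 80 across, 92 high; origin under its centre.
- stapler: Bystander: stapler, 125 x 34 x 42; origin under its centre.
- blank_wheel: Bystander: small plywood disc, 110 across, 18 thick, lying flat on the desk; origin under its centre.
- tape_roll: Bystander: roll of tape, 90 across, 24 high, lying flat; origin under its centre.
- eraser: Bystander: whiteboard eraser, 50 x 110 x 32; origin under its centre.
- glue_stick: Bystander: upright glue stick, 30 across, 95 high; origin under its centre.

How it is judged:
By the outcome, as a careful person would: the job done as asked, in the order asked, and still so for the second after the job is handed in, with the robot touching nothing.
It also fails if it takes over 72 s, if anything falls off the work surface, if the arm or the gripper's body presses on something with over 40 N, if the wrist force passes 120 N, or if a joint passes its speed limit or range.

## Working session

There is one attempt and no reset: what is moved stays moved. The work goes in short steps, each a Python script; the robot and the scene stay as the last script left them, time stands still between calls to the robot, and variables do not carry over. Pictures are saved under pics/ and viewed, at most 10 in all, crops included, and the job is handed in when it is done.

```bash
ls; mkdir -p pics; python3 - <<'E'
from bench import *
import cv2,numpy as np
for n in("top","scene"):
    p,d=get_image(n); cv2.imwrite(f"pics/{n}0.png",p); np.save(f"pics/{n}d.npy",d)
    c=get_calibration(n); print(n,c)
print(read_state())
E
```

```text
pics
top {'fx': 465.71090737423066, 'fy': 465.71090737423066, 'cx': 327.28051250213673, 'cy': 201.17034042990073, 'extrinsics': array([[-0.06017852, -0.97704806,  0.20434195,  0.24470939],
       [-0.99818543,  0.05847442, -0.01437301,  0.01827751],
       [ 0.00209434, -0.2048361 , -0.97879405,  1.56416118],
       [ 0.        ,  0.        ,  0.        ,  1.        ]])}
scene {'fx': 367.56284282702217, 'fy': 367.56284282702217, 'cx': 320.90756619393994, 'cy': 198.11505174508022, 'extrinsics': array([[ 0.44563891,  0.65380947, -0.61150563,  1.13158236],
       [ 0.8951958 , -0.32125164,  0.30890429, -0.28837577],
       [ 0.00551737, -0.68507704, -0.72844973,  0.8087461 ],
       [ 0.        ,  0.        ,  0.        ,  1.        ]])}
{'t': 0.1, 'joint_pos': array([-1.26972327e+00,  9.17847306e-02,  1.23177460e+00, -2.02413830e-05,
        1.81979700e+00, -5.66979353e-02]), 'joint_velocities': array([-1.41512252e-04, -7.66467054e-05, -2.25175847e-03,  1.03793675e-03,
       -1.37877954e-03,  1.55086138e-03]), 'joint_efforts': array([ 2.09328122e-03, -4.60218644e+01, -4.19217539e+01, -8.80337006e-05,
        1.06531265e-02,  1.29560618e-05]), 'eef_pos': array([ 0.21002997, -0.56176691,  0.23025809]), 'eef_rot': array([ 9.84042670e-01,  1.77930451e-01, -1.17218914e-04, -8.74064167e-04]), 'contact_force': array([ 0.38666204, -0.26754411,  0.20420519]), 'ft_torque': array([-0.01958203, -0.03639898, -0.0264379 ]), 'gripper_force': 0.0, 'opening': 0.08534468492033287}
```

View pics/top0.png

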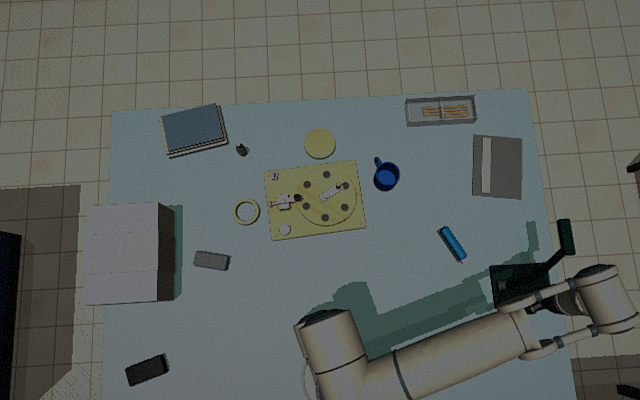

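View pics/scene0.png

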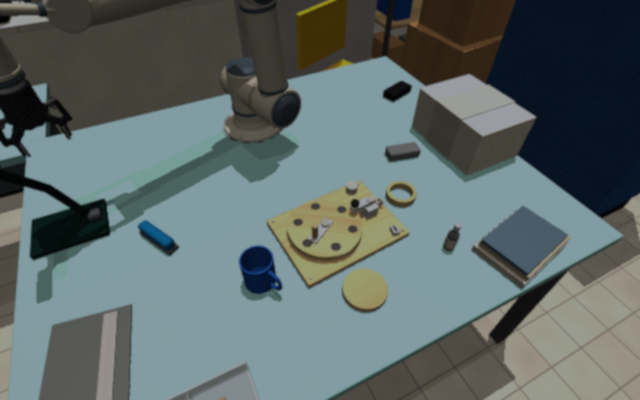

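The top view shows the jig board with corners near (264,171), (357,160), (367,229) and (272,241). The wheel is centred near (326,198), the feeler side is on the left, and the mug is at (386,175). Next I'll enlarge it.

```bash
cat > h.py <<'E'
import numpy as np,cv2
from bench import *
def ray(n,u,v,z):
    c=get_calibration(n);E=c["extrinsics"]
    d=E[:3,:3]@np.array([(u-c["cx"])/c["fx"],(v-c["cy"])/c["fy"],1]);o=E[:3,3]
    return o+d*(z-o[2])/d[2]
def proj(n,P):
    c=get_calibration(n);E=c["extrinsics"];p=E[:3,:3].T@(np.array(P)-E[:3,3])
    return c["fx"]*p[0]/p[2]+c["cx"],c["fy"]*p[1]/p[2]+c["cy"]
E
python3 - <<'E'
from h import *
p=cv2.imread("pics/top0.png"); c=p[150:250,225:365]
c=cv2.convertScaleAbs(cv2.resize(c,None,fx=5.6,fy=5.6,interpolation=cv2.INTER_CUBIC),alpha=1.6)
cv2.imwrite("pics/topc.png",c)
for u,v in[(264,171),(357,160),(367,229),(272,241)]: print(ray("top",u,v,.018))
E
```

```text
[0.68626184 0.20633764 0.018     ]
[ 0.70648153 -0.11571345  0.018     ]
[ 0.46445479 -0.13154223  0.018     ]
[0.44318263 0.18756741 0.018     ]
```

View pics/topc.png

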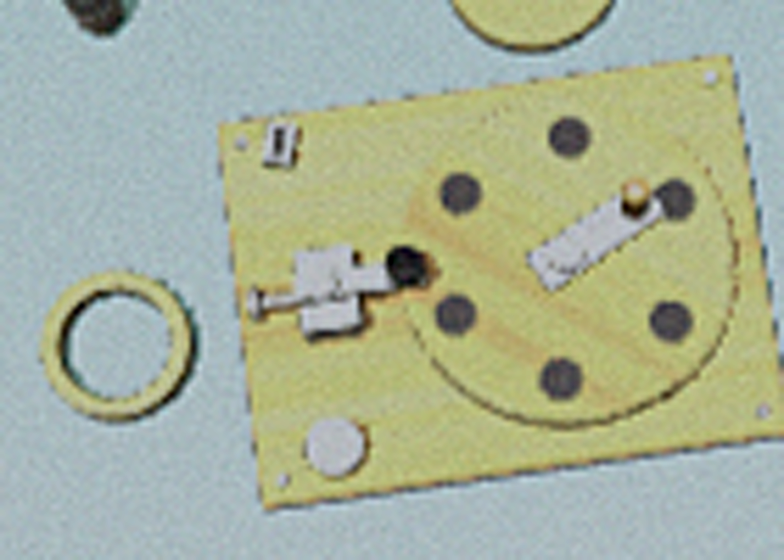

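The enlargement shows the peg top at about crop (635,190), the cap at (405,265), the collar at (257,302), and six dots centred on the spindle. Next: fit the jig pose, then hover and take one wrist look from close by.

```bash
cat > fit.py <<'E'
from h import *
f=lambda u,v,z:ray("top",225+(u+.5)/5.6-.5,150+(v+.5)/5.6-.5,z)
dots=np.array([f(u,v,.044)for u,v in[(570,137),(460,193),(455,315),(560,379),(670,321),(676,199)]])
C=dots.mean(0)[:2];r=np.linalg.norm(dots[:,:2]-C,axis=1)
peg=f(635,188,.096)[:2];cap=f(405,263,.086)[:2];col=f(257,302,.040)[:2]
c4=[f(u,v,.018)[:2]for u,v in[(220,127),(732,57),(265,508)]]
if __name__=="__main__":
    print("C",C,"r",r);print("peg",peg,np.linalg.norm(peg-C));print("cap",cap,np.linalg.norm(cap-C),"col",col,np.linalg.norm(col-C))
    ang=lambda d:np.degrees(np.arctan2(d[1],d[0]))
    print(ang(cap-C),ang(col-C),ang(c4[0]-c4[1]),ang(c4[0]-c4[2])+90,[np.linalg.norm(c4[0]-c4[i])for i in(1,2)],"pegang",ang(peg-C))
    y=(c4[0]-c4[1])/np.linalg.norm(c4[0]-c4[1]);x=np.array([y[1],-y[0]])
    print("C from corner",c4[0]-.2*y-.12*x if False else c4[0]-.2*y-x*np.sign(x[0])*.12)
E
python3 fit.py
```

```text
C [0.58197792 0.00067029] r [0.07399732 0.07429778 0.07444673 0.07410279 0.07353422 0.07534466]
peg [ 0.60878048 -0.04156611] 0.05002290448624879
cap [0.57449584 0.09414608] 0.09377474998422705 col [0.56624368 0.18570507] 0.185702544201581
94.57636542696758 94.86039354094851 94.67102174536511 94.62979186426278 [np.float64(0.31788834780648184), np.float64(0.23702115389057682)] pegang -57.60142290184205
C from corner [ 0.57846226 -0.0021955 ]
```

The estimates agree: dot radii 74 mm ±1, peg at 50.0 mm, cap at 93.8 mm, and yaw 94.7° from three sources. I'll cage the peg loosely, with the pads facing along the tangent, so it can be steered both ways and let go straight up.

```bash
cat >> h.py <<'E'
C=np.array([.5812,.0000]);YA=np.radians(94.7)
def quat(th): return np.array([np.cos(th/2),np.sin(th/2),0,0])
def pose(phi,z,c=C,r=.05): return np.array([c[0]+r*np.cos(phi),c[1]+r*np.sin(phi),z]),quat(phi)
E
python3 - <<'E'
from h import *
phi=np.radians(-57.6)
p,q=pose(phi,.20); j=solve_ik(p,q); print(j)
# prefer q6 near +2.5
j0=np.array(j); 
if j0[5]<0: j0[5]+=np.pi
set_joints(j0); gripper_to(.045,20); s=read_state(); print(s["t"],s["joint_pos"],s["eef_pos"],s["eef_rot"],s["contact_force"])
c=get_calibration("wrist");im,d=get_image("wrist");cv2.imwrite("pics/w1.png",im);np.savez("pics/w1.npz",d=d,E=c["extrinsics"]);print(c)
im,d=get_image("top");cv2.imwrite("pics/t1.png",im)
E
```

```text
[-1.25141085e-01  1.12468088e-01  1.26315363e+00 -4.44089210e-16
  1.76597093e+00  2.45096489e+00]
2.9083 [-1.25333761e-01  1.12479420e-01  1.26313327e+00  1.83688103e-05
  1.76598149e+00  2.45095902e+00] [ 0.60798749 -0.04232789  0.20000464] [ 8.76262537e-01 -4.81833961e-01 -4.02814232e-06 -8.09531093e-06] [ 0.96957474  0.43828595 -0.01828886]
{'fx': 309.70691628693146, 'fy': 309.70691628693146, 'cx': 321.78794024088023, 'cy': 201.19808186127523, 'extrinsics': array([[-8.44366297e-01, -5.12874414e-01, -1.54936734e-01,
         6.47282019e-01],
       [-5.35766099e-01,  8.08022091e-01,  2.45061190e-01,
        -1.03689967e-01],
       [-4.93310747e-04,  2.89931259e-01, -9.57047345e-01,
         3.41522214e-01],
       [ 0.00000000e+00,  0.00000000e+00,  0.00000000e+00,
         1.00000000e+00]])}
```

View pics/w1.png

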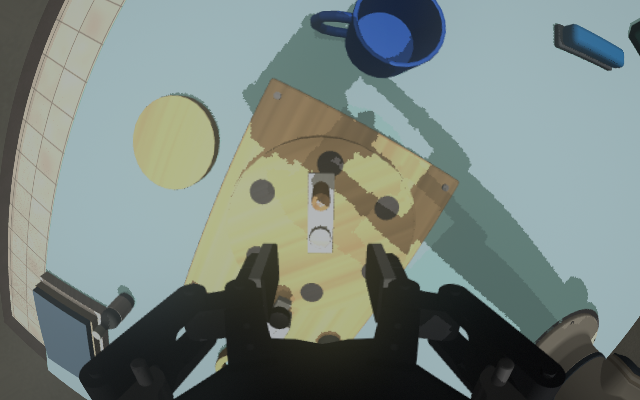

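View pics/t1.png

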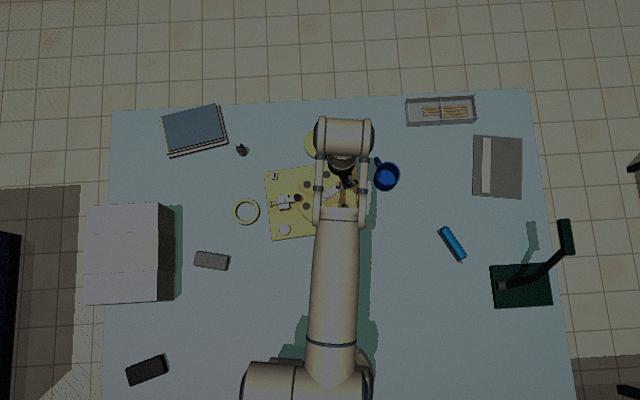

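The wrist view shows the peg, with its top near (320,204), centred between the fingers, and the nut near (320,235). In the top view the collar stays visible at about (271,204). I'll check by projecting the peg top and nut into the wrist image.

```bash
python3 - <<'E'
from h import *
E=np.load("pics/w1.npz")["E"];f=309.7069;cx,cy=321.788,201.198
def pw(P):
    p=E[:3,:3].T@(np.array(P)-E[:3,3]);r=np.hypot(p[0],p[1]);t=np.arctan2(r,p[2]);return cx+f*t*p[0]/r,cy+f*t*p[1]/r
im=cv2.imread("pics/w1.png")
for P in[(.6088,-.0416,.096),(.6088,-.0416,.051),(*C,.057)]: print(pw(P))
x=cv2.resize(im[150:270,260:390],None,fx=5,fy=5,interpolation=cv2.INTER_CUBIC)
for P in[(.6088,-.0416,.096),(*C,.057)]:
    u,v=pw(P);cv2.drawMarker(x,(int((u-260+.5)*5),int((v-150+.5)*5)),(0,0,255))
cv2.imwrite("pics/w1c.png",x)
E
```

```text
(np.float64(321.00010906002865), np.float64(199.65276515317936))
(np.float64(321.13697847120955), np.float64(186.3823976355194))
(np.float64(322.17274151442984), np.float64(236.4296030598223))
```

View pics/w1c.png

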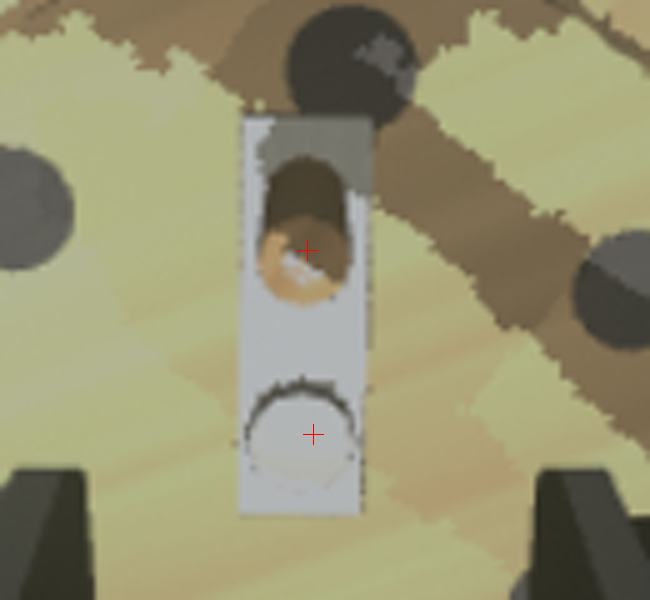

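Both are within about 2 mm of prediction, which agrees with the dot-derived centre (0.582, 0.0007). Next: descend, cage the peg, and sweep the first stretch while logging tangential force and the collar view.

```bash
cat >> h.py <<'E'
C=np.array([.582,.0007]); ZP=.064
def sweep(a,b,step,name,stop=10,rate=.025):
    """turn the caged peg from a to b degrees; log phi, tangential and radial force, F z, t; keep top crops"""
    log=[];ims=[]
    for ph in np.arange(a,b+np.sign(step)*1e-6,step):
        p,q=pose(np.radians(ph),ZP)
        try: line_to(p,q,rate=rate)
        except IKError: print("IK end",ph);break
        F=[]
        s=read_state();f=s["contact_force"];e=s["eef_pos"]-[*C,0]
        im,d=get_image("top");ims.append(im[180:232,244:300]);f2=read_state()["contact_force"]
        f=(f+f2)/2;c,sn=np.cos(np.radians(ph)),np.sin(np.radians(ph))
        log.append([ph,-f[0]*sn+f[1]*c,f[0]*c+f[1]*sn,f[2],s["t"]])
        if abs(log[-1][1])>stop: print("force stop");break
    np.savez(f"pics/{name}.npz",log=log,ims=ims)
    return np.array(log)
E
python3 - <<'E'
from h import *
np.set_printoptions(precision=2,suppress=True,linewidth=150)
phi=np.radians(-57.5)
p,q=pose(phi,.12);movep(p,q);print(read_state()["contact_force"])
print(line_to(pose(phi,ZP)[0],q,rate=.08,max_force=6)); gripper_to(.018,20)
s=read_state();print(s["t"],s["opening"],s["eef_pos"],s["contact_force"],s["gripper_force"],s["joint_pos"][5])
if s["opening"]<.025: print(sweep(-57.5,42.5,4,"s1"))
E
```

```text
[ 0.08 -0.81  0.14]
False
4.65 0.018190238017910625 [ 0.61 -0.04  0.06] [ 0.64 -0.76  0.67] 0.0 2.4493112766083964
[[-57.5    0.01  -0.22   0.11   4.9 ]
 [-53.5    0.39   0.56   0.     5.24]
 [-49.5    0.84   0.08  -0.32   5.58]
 [-45.5   -0.06   0.03   0.7    5.92]
 [-41.5   -0.43  -0.02   0.     6.27]
 [-37.5   -0.27   0.08  -0.22   6.61]
 [-33.5   -0.03  -0.16  -0.4    6.95]
 [-29.5   -0.07   0.1   -0.34   7.29]
 [-25.5    0.14  -0.43  -0.81   7.63]
 [-21.5   -0.63   0.45  -0.6    7.97]
 [-17.5   -0.45  -0.03  -0.38   8.32]
 [-13.5   -0.47  -0.22  -0.23   8.66]
 [ -9.5   -0.26   0.13  -1.     9.  ]
 [ -5.5   -0.03   0.32  -0.07   9.34]
 [ -1.5   -0.1    0.46  -0.2    9.68]
 [  2.5   -0.01   0.54  -0.13  10.03]
 [  6.5    0.3   -0.53   0.26  10.37]
 [ 10.5   -0.31   0.84  -0.25  10.71]
 [ 14.5   -0.76   0.02  -0.38  11.05]
 [ 18.5   -2.01   0.36   0.46  11.39]
 [ 22.5   -2.23   0.28   0.18  11.73]
 [ 26.5   -1.57  -0.63   0.27  12.07]
 [ 30.5   -1.37   0.13  -0.16  12.42]
 [ 34.5   -1.92   0.37  -0.31  12.76]
 [ 38.5   -1.65  -0.2    0.53  13.1 ]
 [ 42.5   -0.02   0.34   0.47  13.44]]
```

```bash
python3 - <<'E'
from h import *
np.set_printoptions(precision=2,suppress=True,linewidth=150)
print(sweep(46.5,142.5,4,"s2"))
a=np.concatenate([np.load(f"pics/s{i}.npz")["ims"] for i in(1,2)]);L=np.concatenate([np.load(f"pics/s{i}.npz")["log"] for i in(1,2)])
np.save("pics/a.npy",a)
# collar at top px ~ (270.5,203.5) -> crop (26,23)
g=[cv2.cvtColor(x,cv2.COLOR_BGR2GRAY).astype(np.float32) for x in a]
ref=np.mean(g[2:12],0).astype(np.float32)
w=np.zeros_like(ref)
from scipy.ndimage import shift
from scipy.optimize import least_squares
sl=(slice(17,31),slice(19,29))
for l,x in zip(L,g):
    r=least_squares(lambda p:(shift(ref,(0,p[0]),order=1)*p[1]-x)[sl].ravel(),[0,1],diff_step=.05)
    print(l[0],"dx %.2f gain %.2f res %.1f"%(r.x[0],r.x[1],np.sqrt(2*r.cost/140)))
E
python3 - <<'E'
import numpy as np,cv2
a=np.load("pics/a.npy");cv2.imwrite("pics/col.png",np.hstack([cv2.resize(cv2.convertScaleAbs(a[i],alpha=1.7),None,fx=6,fy=6,interpolation=cv2.INTER_NEAREST)[:,:260] for i in(3,25,-1)]))
E
```

```text
[[ 46.5   -0.01  -0.13   0.01  13.78]
 [ 50.5   -0.28  -0.39  -0.25  14.12]
 [ 54.5   -0.09  -0.13  -0.29  14.47]
 [ 58.5    0.25  -0.86   0.24  14.81]
 [ 62.5   -0.52   0.15  -0.23  15.15]
 [ 66.5    0.08  -0.25  -0.47  15.49]
 [ 70.5   -0.08  -0.1    0.28  15.83]
 [ 74.5    0.62   0.    -0.17  16.18]
 [ 78.5   -0.03   0.17   0.23  16.52]
 [ 82.5   -0.2    0.16   0.82  16.86]
 [ 86.5   -0.85  -0.31   0.17  17.2 ]
 [ 90.5   -0.35   0.01  -0.36  17.54]
 [ 94.5    0.67   0.31  -0.05  17.88]
 [ 98.5   -0.22  -0.22   0.45  18.23]
 [102.5    0.37   0.16   0.71  18.57]
 [106.5    0.43  -0.5    0.53  18.91]
 [110.5    0.22  -0.64  -0.33  19.25]
 [114.5    0.12  -0.31   0.14  19.59]
 [118.5   -0.09  -0.28   0.31  19.93]
 [122.5    0.21   0.47   0.46  20.27]
 [126.5   -0.25  -0.25  -0.25  20.62]
 [130.5    0.24   0.21   0.11  20.96]
 [134.5   -1.    -0.2   -0.13  21.3 ]
 [138.5   -1.81   0.15  -1.17  21.64]
 [142.5   -2.44   0.44  -0.21  21.98]]
-57.5 dx 0.00 gain 1.00 res 2.4
-53.5 dx 0.00 gain 1.00 res 2.7
-49.5 dx 0.00 gain 1.00 res 2.2
-45.5 dx 0.00 gain 1.00 res 2.1
-41.5 dx 0.00 gain 1.
[... 752 characters left out ...]
res 2.7
58.5 dx 0.00 gain 1.00 res 2.6
62.5 dx 0.00 gain 1.00 res 2.8
66.5 dx 0.00 gain 1.00 res 2.4
70.5 dx 0.00 gain 1.00 res 2.7
74.5 dx 0.00 gain 1.00 res 2.6
78.5 dx 0.00 gain 1.00 res 2.3
82.5 dx 0.00 gain 1.00 res 2.6
86.5 dx 0.00 gain 1.00 res 2.9
90.5 dx 0.00 gain 1.00 res 2.7
94.5 dx 0.00 gain 1.00 res 2.4
98.5 dx 0.00 gain 1.00 res 2.3
102.5 dx 0.00 gain 1.00 res 2.5
106.5 dx 0.00 gain 1.00 res 2.4
110.5 dx 0.00 gain 1.00 res 2.4
114.5 dx 0.00 gain 1.00 res 2.3
118.5 dx 0.00 gain 0.99 res 2.7
122.5 dx 0.00 gain 1.00 res 2.6
126.5 dx 0.00 gain 1.00 res 2.6
130.5 dx 0.00 gain 1.00 res 3.2
134.5 dx 0.00 gain 1.00 res 4.0
138.5 dx 0.00 gain 0.99 res 6.4
142.5 dx 0.00 gain 0.99 res 9.1
```

View pics/col.png

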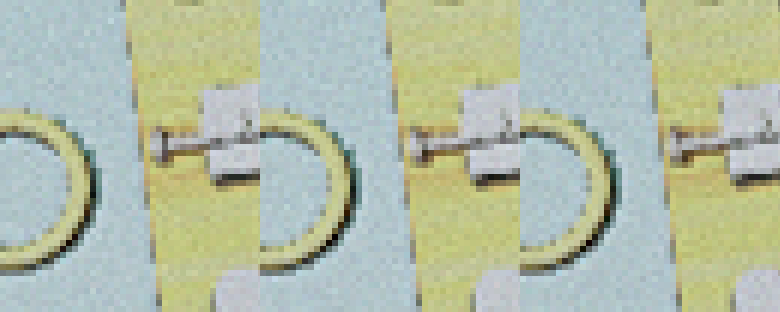

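The three crops show the collar at about (160,145) in each panel, shifting left as the rim rises. The image change tracks the bumps: one topped near 31°, and another is rising from about 132°. I'll correct the shift estimator and go on.

```bash
cat > dx.py <<'E'
import numpy as np,cv2
from scipy.ndimage import shift
from scipy.optimize import minimize_scalar
def load(ns):
    z=[np.load(f"pics/{n}.npz") for n in ns];a=np.concatenate([q["ims"] for q in z]);L=np.concatenate([q["log"] for q in z])
    g=np.load("pics/s1.npz")["ims"]
    G=lambda x:cv2.cvtColor(x,cv2.COLOR_BGR2GRAY).astype(np.float32)
    ref=np.mean([G(x) for x in g[:16]],0)
    sl=(slice(17,31),slice(21,31))
    dx=[minimize_scalar(lambda p:(((shift(ref,(0,-p),order=3)-G(x))[sl])**2).sum(),bounds=(-1,2.5),method="bounded").x for x in a]
    return L,np.array(dx)
E
python3 - <<'E'
from h import *
from dx import load
np.set_printoptions(precision=2,suppress=True,linewidth=150)
sweep(145.5,178.5,3,"s3",stop=12)
L,d=load(["s1","s2","s3"])
print(np.c_[L[:,0],L[:,1],d][16:31]);print(np.c_[L[:,0],L[:,1],d,L[:,4]][46:])
E
```

```text
[[ 6.5   0.3  -0.  ]
 [10.5  -0.31 -0.  ]
 [14.5  -0.76  0.02]
 [18.5  -2.01  0.15]
 [22.5  -2.23  0.26]
 [26.5  -1.57  0.38]
 [30.5  -1.37  0.4 ]
 [34.5  -1.92  0.44]
 [38.5  -1.65  0.35]
 [42.5  -0.02  0.26]
 [46.5  -0.01  0.13]
 [50.5  -0.28 -0.  ]
 [54.5  -0.09  0.04]
 [58.5   0.25  0.01]
 [62.5  -0.52  0.03]]
[[126.5   -0.25   0.02  20.62]
 [130.5    0.24   0.    20.96]
 [134.5   -1.     0.09  21.3 ]
 [138.5   -1.81   0.24  21.64]
 [142.5   -2.44   0.4   21.98]
 [145.5   -2.49   0.49  22.29]
 [148.5   -2.88   0.55  22.6 ]
 [151.5   -2.16   0.56  22.91]
 [154.5   -3.03   0.61  23.22]
 [157.5   -2.41   0.63  23.52]
 [160.5   -2.26   0.62  23.83]
 [163.5   -2.15   0.58  24.14]
 [166.5   -1.58   0.59  24.45]
 [169.5   -1.3    0.53  24.76]
 [172.5   -1.02   0.54  25.07]
 [175.5   -0.3    0.46  25.38]
 [178.5    0.61   0.41  25.68]]
```

```bash
python3 - <<'E'
from h import *
from dx import load
np.set_printoptions(precision=2,suppress=True,linewidth=150)
sweep(181.5,199.5,3,"s4",stop=12)
sweep(196.5,124.5,-3,"s5",stop=12)
L,d=load(["s4","s5"])
print(np.c_[L[:,0],L[:,1],d,L[:,4]])
E
```

```text
[[181.5   -0.54   0.25  25.99]
 [184.5    0.16   0.12  26.3 ]
 [187.5   -0.01   0.02  26.61]
 [190.5    0.35  -0.    26.92]
 [193.5   -0.42   0.02  27.23]
 [196.5    0.27  -0.02  27.53]
 [199.5   -0.11   0.04  27.84]
 [196.5    0.07   0.01  28.15]
 [193.5    0.59   0.    28.46]
 [190.5    0.11   0.02  28.77]
 [187.5    0.23  -0.    29.07]
 [184.5    1.03   0.05  29.38]
 [181.5    1.93   0.12  29.69]
 [178.5    3.24   0.27  30.  ]
 [175.5    2.84   0.45  30.31]
 [172.5    2.98   0.46  30.62]
 [169.5    3.12   0.53  30.93]
 [166.5    3.5    0.55  31.23]
 [163.5    3.58   0.59  31.54]
 [160.5    3.06   0.62  31.85]
 [157.5    2.3    0.63  32.16]
 [154.5    2.03   0.62  32.47]
 [151.5    1.97   0.63  32.77]
 [148.5    1.21   0.56  33.08]
 [145.5   -0.09   0.55  33.39]
 [142.5    0.5    0.48  33.7 ]
 [139.5   -0.2    0.41  34.01]
 [136.5   -0.05   0.26  34.32]
 [133.5   -0.16   0.13  34.62]
 [130.5    0.1    0.05  34.93]
 [127.5   -0.    -0.01  35.24]
 [124.5    0.01  -0.    35.55]]
```

The high spot is topped at TCP angle 160.0° going forward and 157.5° going back. The cage slack explains the difference, so the true peg angle is about 158.75°. The other bump, at about 32°, is clearly lower and narrower. I'll push forward to the top, centre the cage and lift clear.

```bash
python3 - <<'E'
from h import *
from dx import load
np.set_printoptions(precision=2,suppress=True,linewidth=150)
sweep(127,157,5,"s6",stop=12); sweep(158.5,160,1.5,"s7",stop=12)
p,q=pose(np.radians(158.75),ZP);line_to(p,q,rate=.01)
gripper_to(.026);line_to(p+[0,0,.07],q,rate=.12)
s=read_state();print(s["t"],s["eef_pos"],s["joint_pos"])
im,d=get_image("top");np.savez("pics/s8.npz",ims=[im[180:232,244:300]],log=[[0]*5])
L,d=load(["s6","s7","s8"]);print(np.c_[L[:,0],L[:,1],d])
c=get_calibration("wrist");im,_=get_image("wrist");cv2.imwrite("pics/w2.png",im);np.save("pics/w2E.npy",c["extrinsics"])
E=c["extrinsics"]
def pw(P):
    v=E[:3,:3].T@(np.array(P)-E[:3,3]);r=np.hypot(v[0],v[1]);t=np.arctan2(r,v[2]);return c["cx"]+c["fx"]*t*v[0]/r,c["cy"]+c["fx"]*t*v[1]/r
u=lambda a,r,z:pw((*(C+r*np.array([np.cos(a),np.sin(a)])),z))
print("peg",u(np.radians(158.75),.05,.096),"cap",u(YA,.094,.086),"nut",pw((*C,.057)))
E
```

```text
39.9917 [0.53 0.02 0.13] [-0.03 -0.08  1.58 -0.    1.65 -1.23]
[[127.    -0.44  -0.01]
 [132.    -0.73   0.04]
 [137.    -1.81   0.19]
 [142.    -2.75   0.43]
 [147.    -3.88   0.51]
 [152.    -4.06   0.56]
 [157.    -4.09   0.59]
 [158.5   -5.04   0.65]
 [160.    -5.2    0.64]
 [  0.     0.     0.62]]
peg (np.float64(322.2449266484437), np.float64(234.0653460721449)) cap (np.float64(442.9773442745024), np.float64(238.51699707781154)) nut (np.float64(322.11956746235165), np.float64(272.533393174812))
```

View pics/w2.png

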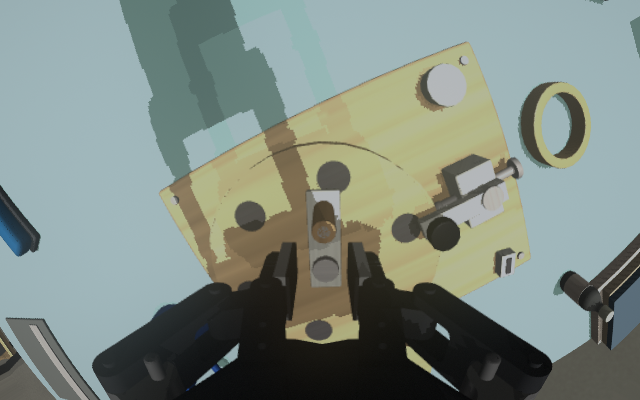

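The wrist view shows the peg at (323,230), the nut at (325,268) and the black cap at (443,234), all within about 1–2 mm of prediction. The feeler stayed at its farthest reading after release (0.62 px). Now I'll press the plunger.

```bash
python3 - <<'E'
from h import *
np.set_printoptions(precision=4,suppress=True)
gripper_to(0.0,20)
xy=C+.094*np.array([np.cos(YA),np.sin(YA)]);q=quat(YA)
j=solve_ik([*xy,.13],q);print(j)
movep([*xy,.13],q);line_to([*xy,.092],rate=.08);hold(.2)
f0=read_state()["contact_force"]
for z in np.arange(.088,.0758,-.0005):
    line_to([*xy,z],rate=.008)
    f=np.mean([read_state()["contact_force"][2]-f0[2]]);e=read_state()["eef_pos"]
    if z<.083: print("%.4f %.4f %.2f"%(z,e[2],f))
    if f>8.0: break
hold(.3);s=read_state();print("hold",s["eef_pos"],s["contact_force"]-f0,s["t"])
line_to([*xy,.092],rate=.03);line_to([*xy,.16],rate=.12)
s=read_state();print(s["t"],s["contact_force"])
E
```

```text
[ 0.1044  0.0462  1.4565 -0.      1.6388  0.0224]
0.0830 0.0831 3.43
0.0825 0.0825 3.00
0.0820 0.0820 3.07
0.0815 0.0816 3.21
0.0810 0.0811 4.55
0.0805 0.0805 4.20
0.0800 0.0801 4.68
0.0795 0.0796 4.38
0.0790 0.0792 4.90
0.0785 0.0791 6.36
0.0780 0.0790 8.67
hold [0.5744 0.0944 0.079 ] [-1.4891  0.8429  8.5895] 48.3833
49.7167 [ 0.3753  0.4103 -1.4158]
```

The plunger reached its hard stop at 79.0 mm with about 8.6 N and was released. I'll do a last check that the feeler is still at its farthest, then hand in.

```bash
python3 - <<'E'
from h import *
from dx import load
movep([.50,-.20,.25],quat(YA))
im,_=get_image("top");np.savez("pics/s9.npz",ims=[im[180:232,244:300]],log=[[0]*5]);print(load(["s9"])[1])
cv2.imwrite("pics/end.png",cv2.convertScaleAbs(cv2.resize(im[150:250,225:365],None,fx=5,fy=5,interpolation=cv2.INTER_CUBIC),alpha=1.6))
print(read_state()["t"])
E
```

```text
[0.63462367]
50.975
```

View pics/end.png

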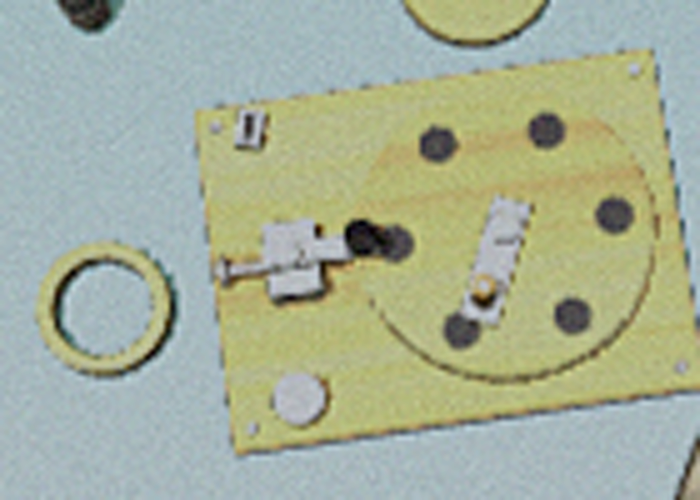

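The final view shows the peg at (484,288), the cap up at (362,237), the bystanders unmoved, and the feeler still at its farthest (0.63 px).

```bash
python3 -c "
from bench import *
print(close_job())"
```

```text
the job is handed in; nothing more can be done
None
```

The wheel was stopped and let go with its high spot at the feeler (to about 1°), marked there once with the plunger fully down at about 8.6 N and released, and the job was handed in at about 51 s of the 72 s allowed.

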